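Moisture reading on a clay pot, meter back to its dock

TASK

Check whether the pot is dry: pick up the yellow moisture meter, aim its nose squarely at the red dot of the white patch on the pot and hold it there steadily with gentle contact for two seconds. Then slide the meter edgewise into the slot of its charging dock, fully home with the nose at the open end, and let go. The clay is soft: touch the pot with nothing but the meter, do not press hard or push it along, and leave the other things on the bench where they are.

Things in the scene. Friction and masses are not known exactly. Their poses are not given: they have to be found in the camera images.
- meter: Yellow flat moisture meter, loose, about 0.25 kg, standing on its long edge, z up. Slab 20 mm thick (y), 72 mm high (z from 0), x from -70 to +10 mm, and above z = 32 on to x = +40. Origin on its underside, mid-thickness. From its front end a round grey nose, 18 to 20 mm thick, points steeply down and forward, 65 degrees below its x axis.
- meter_grip (a point): Point to grip the meter across its 20 mm thickness, inside the black rubber grip: 5 mm in front of the meter's origin and 55 mm above its underside. With the TCP here the fingertips stay 6 mm above the dock's top when the meter is home.
- nose: The meter's sensing nose, fixed to the meter. Origin at the centre of its flat steel end face (20 mm across), at x = 66, z = 13 mm in the meter's frame; its z axis points out of the face, along (0.423, 0, -0.906) in the meter's frame.
- pot: Unfired grey-brown clay pot, loose, about 0.9 kg, standing on the bat of the banding wheel. 130 mm across at the foot, 170 mm at the belly (35 mm up), then a shoulder sloping at 45 degrees to the 80 mm wide mouth, 85 mm up, with two small horns. Origin at the centre of its underside, z up; the white patch is on its -x side.
- patch: Flat white round test patch on the pot's sloping shoulder, 32 mm across, with a 10 mm red dot in its middle. Fixed to the pot. Origin at the centre of its outer face; its z axis is the outward normal, pointing roughly at the robot and 45 degrees up.
- wheel: Blue banding wheel fixed to the bench, 224 mm across, with a 190 mm plywood bat on it. Origin at the centre of its underside; the bat's top is 68 mm above.
- dock: Black charging dock on a grey base, fixed. Slot along its x, 23 mm wide, bevelled lips, open above and at its +x front. Rails x -75 to 40 mm, rear stop at x = -75, slot floor 14 mm and rail tops 44 mm above the bench. Origin mid-slot on the underside, z up. With the meter home its origin is on the dock's z axis, 14 mm up, axes parallel.
- bowl: Bystander: open stainless steel slip bowl, 160 mm across, 60 mm high. Origin on its underside.
- mug: Bystander: blue ceramic mug, 76 mm across, 90 mm high. Origin on its underside.
- bottle: Bystander: white squeeze bottle with red cap, 60 mm across, 160 mm high. Origin on its underside.
- sponge: Bystander: green sponge block, 100 x 65 x 28 mm. Origin on its underside.
- brush: Bystander: small brush lying flat, about 200 mm long. Origin on its underside.
- spatula: Bystander: small spatula lying flat, about 250 mm long. Origin on its underside.
- offcut: Bystander: grey clay offcut, 70 x 35 x 22 mm. Origin on its underside.
Things that resemble listed ones, but are neither listed nor needed, are in the scene too. Of the things that look like the meter, take the one that is farthest from the robot's base at the start.

How it is judged:
By the outcome, as a careful person would: the job done as asked, in the order asked, and still so for the second after the job is handed in, with the robot touching nothing.
It also fails if it takes over 58 s, if anything falls off the work surface, if the arm or the gripper's body presses on something with over 40 N, if the wrist force passes 120 N, or if a joint passes its speed limit or range.

ROBOT

A 7-joint arm with a two-finger parallel gripper is mounted at the origin on the work surface. World frame = base frame: x ahead of the robot, y to its left, z up, the work surface at z = 0. Lengths are in m, angles in rad, forces in N, time in s.
With the tool pointing down it reaches from about 0.4 to 0.85 m from the base axis. Payload 10.4 kg.
Tool frame: the origin (TCP) lies between the finger pads, 19 mm behind the fingertips; this is the grasp point; z points along the fingers, y is the line along which they close (so a half turn about z gives the same grasp; the last joint's range is limited). The gripper opens to 85 mm and grips with 20 to 120 N. Pads are 22 mm wide; open, the fingers measure 114 mm over their backs; the gripper's body (76 mm by 85 mm) begins 54 mm behind the grasp point. The pads swing forward as they close: fully open they stand 13 mm farther back than shut.
Start: joints at [1.267, 0.332, -0.065, 1.46, 0.022, 1.35, -0.088], TCP at [0.173, -0.601, 0.25] pointing down, gripper open.
Joint ranges: [-2.6, 2.6], [-0.5, 2.12], [-1.47, 1.34], [0.16, 2.42], [-1.27, 4.41], [0.06, 2.06], [-2.6, 2.6]. Speed limits (rad/s): [2.22, 2.22, 2.79, 2.79, 3.14, 3.14, 3.14].

INTERFACE

Orientations are given as a unit quaternion [x, y, z, w].
In Python, from workcell import manip gives the robot as it stands. The module is installed in compiled form; this text tells all that it offers.
- The arm moves only by the tool step_arm, never from a script. Its argument "moves" is a list of rows, each a list of 7 numbers: the closure, from 0 (fully open) to 1 (shut), then the shift along the world's x, y, z in mm, then the turn, a rotation vector about the world's x, y, z in rad. In form: [[grip, tx, ty, tz, ax, ay, az], ...]. A call has 1 to 10 rows; each row is the pose to reach, as a shift and turn from the pose commanded when the call began; what a row does not reach only later rows make up. A row lasts 1/10 s, in which the tool goes at most 50 mm and 8.59 degrees, less where a joint would pass 70% of its speed; a pose out of reach is approached as far as the arm can. A call with a gripper value outside its range is refused whole. The fingers move at their own pace and stop on an object; "grip_force" is the grip in N (left out, the last holds). Time passes only in rows, so rows that repeat a pose let the fingers close. It gives the time, the measured TCP pose, the force, the opening and the grip force at its end, in the units of the state.
- manip.get_obs(): the state, without advancing time (a new reading comes with each control period).
- manip.camera(name): name is "side" or "top"; returns a dict with "image" (480x640x3 uint8, blue, green, red), "K" (3x3 intrinsics, pixels), "dist_coeffs" ([k1, k2, p1, p2, k3] as OpenCV has them; the pictures are not rectified), "rvec" (rotation vector, rad) and "tvec" (3), from world to camera coordinates, as OpenCV has them. Camera axes: x right, y down, z forward; pixel columns grow to the right and rows downward; lengths in m; the calibration is good to about 2 mm. A picture is of the moment at which its call begins. There is no depth.
- manip.hand_in(): hands the job in; it is judged then, once.
The state is a dict: "clock": time; "joint_pos": joint angles; "joint_velocities": joint speeds; "tau": joint torques, N m; "position": TCP position; "ee_rot": TCP orientation; "ft_force": force on the tool from outside, world axes, zero at the start; "torque": the same for the moment, N m; "grip_width": opening from 0.0 (shut) to 1.0 (fully open); "grasp_force": force on a finger pad.
Only numpy, scipy, OpenCV 4.12 (cv2) and the standard library are available. Lean on these libraries where they do the work, as an engineer would, in place of code of your own. Each camera call takes 0.05 s, during which the arm holds its last target. There are 200 camera calls.

## Working session

There is one attempt and no reset: what is moved stays moved. The work goes in short steps, Python scripts to look and compute and a tool call to move; the robot and the scene stay as the last step left them, time stands still between calls to the robot, and variables do not carry over. Pictures are saved under pics/ and viewed, at most 10 in all, crops included, and the job is handed in when it is done.

Besides the shell and the picture viewer there is one more tool, called after "Emit:" in YAML: its name, and indented under it one key for each argument. step_arm: Moves the arm, as the interface text tells. Its arguments: {"type":"object","properties":{"moves":{"type":"array","items":{"type":"array","items":{"type":"number"}}},"grip_force":{"type":"number"}},"required":["moves"]}

```bash
mkdir -p pics; python3 - <<'E'
from workcell import manip
import cv2,json,numpy as np
for n in("side","top"):
    c=manip.camera(n); cv2.imwrite(f"pics/{n}0.png",c["image"])
    print(n,c["K"],c["dist_coeffs"],c["rvec"],c["tvec"])
    R=cv2.Rodrigues(np.array(c["rvec"]))[0]; print("cam at",-R.T@np.array(c["tvec"]).ravel(), "fwd",R[2])
o=manip.get_obs();print(o)
E
```

```text
side [[476.83192727   0.         320.93021989]
 [  0.         476.83192727 239.85585564]
 [  0.           0.           1.        ]] [-0.01651569  0.          0.          0.          0.        ] [ 0.30342975 -2.68679073  1.40930123] [0.5273808  0.15862775 1.1944096 ]
cam at [0.32884993 0.98680496 0.80497283] fwd [ 0.17317593 -0.80362808 -0.56937861]
top [[485.88323145   0.         311.76284649]
 [  0.         485.88323145 235.46741777]
 [  0.           0.           1.        ]] [-0.00292267  0.          0.          0.          0.        ] [ 2.15799479 -2.1563105   0.12953569] [0.00220265 0.54430678 1.26563476]
cam at [ 3.85788438e-01 -5.29971241e-04  1.32260087e+00] fwd [ 0.12203205  0.00243085 -0.99252318]
{'clock': 0.1, 'joint_pos': array([ 1.26745358,  0.33282379, -0.06470671,  1.46086103,  0.02162541,
        1.3498994 , -0.08846494]), 'joint_velocities': array([ 0.0021681 , -0.00096867,  0.00100516, -0.00323232,  0.0020478 ,
        0.00156513,  0.00149075]), 'tau': array([ 1.85390105e-03, -6.26743698e+01,  4.93724865e-02, -3.92431569e+01,
        1.63858559e-02,  6.93666530e-03,  3.67556993e-06]), 'position': array([ 0.17307559, -0.60023167,  0.2492843 ]), 'ee_rot': array([ 9.90159260e-01,  1.39943634e-01, -1.30493643e-04, -6.34324293e-04]), 'ft_force': array([ 0.09184223, -0.21614416,  0.31831035]), 'torque': array([ 0.02931344,  0.0048961 , -0.02172908]), 'grasp_force': 0.0, 'grip_width': 0.9955029443462162}
```

View pics/side0.png

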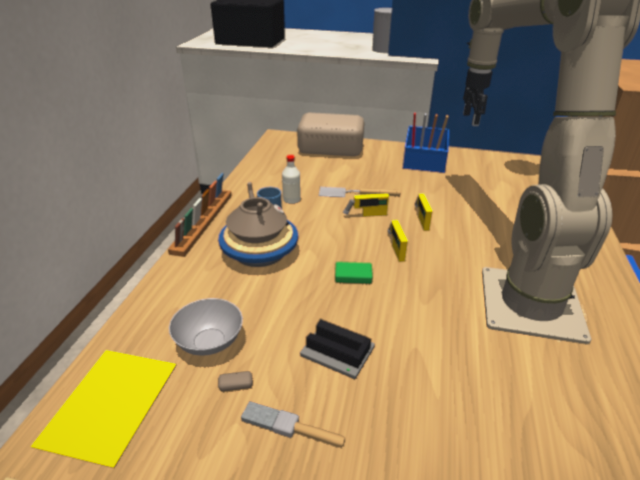

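View pics/top0.png

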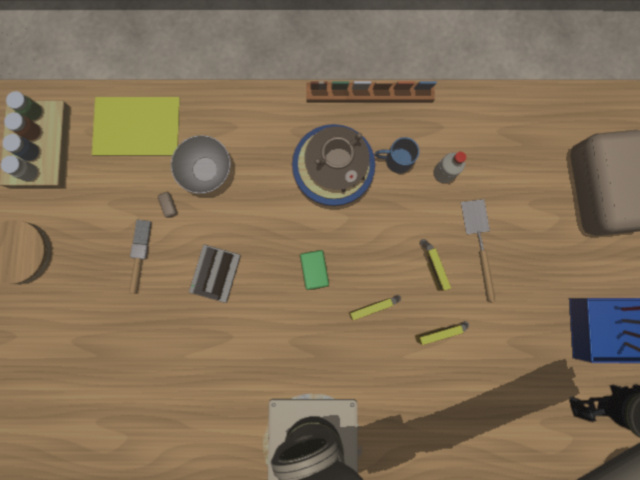

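The side view shows three yellow meters at about (372,205), (425,212) and (399,240), the pot at (258,225) and the dock at (338,345). In the top view the meters are at (437,267), (374,309) and (442,334), the patch is at (351,176) and the dock at (215,273). I need enlarged crops next.

```bash
cat > h.py <<'E'
import cv2,numpy as np
from workcell import manip
class Cam:
    def __init__(s,n):
        c=manip.camera(n); s.im=c["image"]; s.K=np.array(c["K"]); s.d=np.array(c["dist_coeffs"]); s.rv=np.array(c["rvec"]).ravel(); s.t=np.array(c["tvec"]).ravel()
        s.R=cv2.Rodrigues(s.rv)[0]; s.C=-s.R.T@s.t
    def ray(s,p):
        u=cv2.undistortPoints(np.array(p,float).reshape(-1,1,2),s.K,s.d).reshape(-1,2)
        return np.c_[u,np.ones(len(u))]@s.R
    def plane(s,p,z):
        r=s.ray(p); return s.C+r*((z-s.C[2])/r[:,2])[:,None]
    def proj(s,P): return cv2.projectPoints(np.array(P,float).reshape(-1,1,3),s.rv,s.t,s.K,s.d)[0].reshape(-1,2)
    def crop(s,u,v,w,h,k): return cv2.resize(s.im[v:v+h,u:u+w],None,fx=k,fy=k,interpolation=cv2.INTER_CUBIC)
def tri(a,pa,b,pb):
    ra=a.ray(pa)[0];rb=b.ray(pb)[0]
    x=np.linalg.lstsq(np.c_[ra,-rb],b.C-a.C,rcond=None)[0]
    p,q=a.C+ra*x[0],b.C+rb*x[1]; return (p+q)/2,np.linalg.norm(p-q)
def yellow(im):
    h=cv2.cvtColor(im,cv2.COLOR_BGR2HSV); return cv2.inRange(h,(24,140,90),(34,255,255))
E
python3 - <<'E'
from h import *
a=Cam("top"); s=Cam("side")
top=np.hstack([a.crop(410,230,66,50,6)[:300,:400],a.crop(180,235,66,50,6)])
bot=np.hstack([a.crop(290,120,100,75,4)[:300,:396],s.crop(330,180,99,75,4)])
w=min(top.shape[1],bot.shape[1]); cv2.imwrite("pics/c1.png",np.vstack([top[:,:w],bot[:,:w]]))
for n,z,ps in(("meters",.072,[(437,267),(374,309),(442,334)]),("dock",.044,[(215,273)])):
    P=a.plane(ps,z);print(n,P[:,:2],np.hypot(P[:,0],P[:,1]))
m=yellow(a.im); c,_=cv2.findContours(m,0,2)
for k in c:
    if 100<cv2.contourArea(k)<2000: r=cv2.minAreaRect(k);print(r,cv2.boxPoints(r).tolist())
E
```

```text
meters [[ 0.45805322 -0.31961717]
 [ 0.35107151 -0.15606149]
 [ 0.288653   -0.32712598]] [0.55854085 0.38419577 0.43627051]
dock [[0.44345598 0.25679776]] [0.51244345]
```

View pics/c1.png

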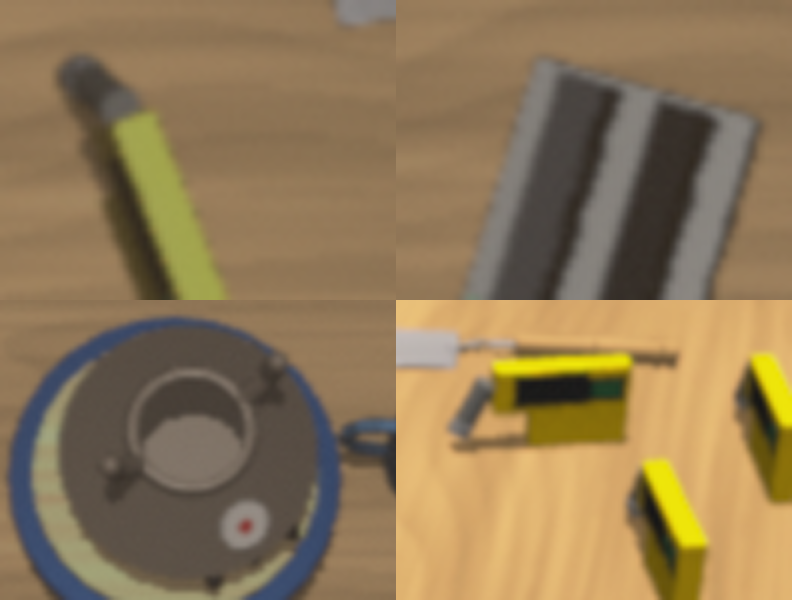

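The top-view crops show the target meter with its grey nose at about (424,243) and its top face running from (430,250) downward. The patch's red dot is at about (351.5,176.5). The dock's upper end (+x) looks open. I'll fit these next.

```bash
python3 - <<'E'
from h import *
a=Cam("top"); s=Cam("side")
h=cv2.cvtColor(a.im,cv2.COLOR_BGR2HSV)
print("yellow hsv",h[267,437],h[262,435],"red",h[176,351],a.im[176,351])
m=cv2.inRange(h,(26,110,130),(40,255,255)); c,_=cv2.findContours(m,0,2)
for k in c:
    if 100<cv2.contourArea(k)<2000:
        r=cv2.minAreaRect(k);P=a.plane(cv2.boxPoints(r),.072)[:,:2];print(np.round(r[0],1),"\n",P.round(4),P.mean(0))
        Q=a.plane(np.argwhere(m[:, :]>0)[:,::-1] if 0 else k.reshape(-1,2),.072)
# red dot
b=a.im[165:190,338:365].astype(float); red=b[...,2]-b[...,:2].max(2); w=np.clip(red-15,0,None)
yy,xx=np.mgrid[165:190,338:365]; print("red",(xx*w).sum()/w.sum(),(yy*w).sum()/w.sum(),(w>0).sum())
g=b.min(2); w=(g>110); print("white",xx[w].mean(),yy[w].mean(),w.sum(),g.max())
# pot on the wheel: blue rim ellipse
m=cv2.inRange(h[110:215,280:385],(100,100,60),(130,255,255)); c=max(cv2.findContours(m,0,2)[0],key=cv2.contourArea)+[280,110]
e=cv2.fitEllipse(c);print("wheel",e, a.plane([e[0]],.05))
A=a.crop(180,235,66,75,6); B=s.crop(290,305,100,75,4); C=a.crop(300,125,75,75,5); D=s.crop(210,180,100,100,4)
pad=lambda x:cv2.copyMakeBorder(x,0,0,0,400-x.shape[1],0)[:300]
cv2.imwrite("pics/c2.png",np.vstack([np.hstack([pad(cv2.resize(A,(264,300))),pad(B)]),np.hstack([pad(cv2.resize(C,(300,300))),pad(cv2.resize(D,(300,300)))])]))
E
```

```text
yellow hsv [ 31 131 164] [ 31 130 163] red [  2 149 132] [ 55  61 132]
[441.3 334.8] 
 [[ 0.2808 -0.271 ]
 [ 0.3107 -0.3749]
 [ 0.2927 -0.3796]
 [ 0.2629 -0.2758]] [ 0.28676687 -0.32533211]
[371.3 308.9] 
 [[ 0.3418 -0.0953]
 [ 0.3783 -0.197 ]
 [ 0.3607 -0.2032]
 [ 0.3243 -0.1016]] [ 0.35125963 -0.14926653]
[439.4 268.9] 
 [[ 0.5007 -0.2983]
 [ 0.5076 -0.316 ]
 [ 0.4059 -0.3527]
 [ 0.3991 -0.3351]] [ 0.45333157 -0.32551158]
red 350.96585365853656 176.1951219512195 22
white 351.02247191011236 176.47191011235955 89 133.0
wheel ((333.4349365234375, 163.8924102783203), (76.40469360351562, 77.67977905273438), 91.60450744628906) [[ 0.73609687 -0.05547714  0.05      ]]
```

View pics/c2.png

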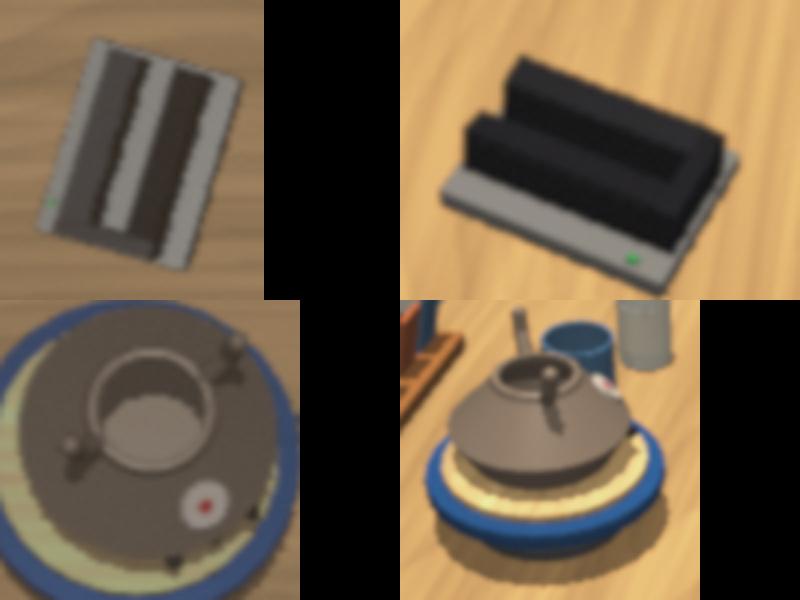

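The crops show the dock's rear stop at the near (-x) end and the slot open at +x. The red dot is also visible in the side view at about (278,208). The mouth centre is at about (337.4,152) in the top view and (256,204.5) in the side view.

```bash
python3 - <<'E'
from h import *
a=Cam("top"); s=Cam("side")
b=s.im[200:216,268:290].astype(float); w=np.clip(b[...,2]-b[...,:2].max(2)-40,0,None); yy,xx=np.mgrid[200:216,268:290]
rs=((xx*w).sum()/w.sum(),(yy*w).sum()/w.sum()); print("red side",rs,(w>0).sum())
d,e=tri(a,[(351.1,176.3)],s,[rs]); print("dot",d,e)
c,e=tri(a,[(337.3,152)],s,[(256,204.5)]); print("mouth",c,e,a.plane([(337.3,152)],.153),s.plane([(256,204.5)],.153))
for cc in(c,a.plane([(337.3,152)],.153)[0]):
    v=cc-d;print("yaw",np.degrees(np.arctan2(v[1],v[0])),np.hypot(*v[:2]))
# dock, top view: base outline
g=cv2.cvtColor(a.im,cv2.COLOR_BGR2HSV); sub=g[235:310,180:250]; m=cv2.inRange(sub,(0,0,0),(180,70,255)); 
k=max(cv2.findContours(m,0,2)[0],key=cv2.contourArea)+[180,235]; r=cv2.minAreaRect(k); print("base",r)
for z in(.006,.014): P=a.plane(cv2.boxPoints(r),z); print(z,P.mean(0),P[:,:2].round(4).tolist())
P=a.plane(cv2.boxPoints(r),.014)[:,:2]; P=P[np.argsort(P[:,0])]; v=P[2:].mean(0)-P[:2].mean(0); y=np.arctan2(v[1],v[0]); print("yaw",np.degrees(y))
o=P.mean(0); X=np.array([np.cos(y),np.sin(y)]);Y=np.array([-X[1],X[0]])
for cam,n in((a,"top"),(s,"side")):
    gray=cv2.cvtColor(cam.im,cv2.COLOR_BGR2GRAY)
    t=np.arange(-.05,.0501,.002)
    acc=0
    for u in np.arange(-.04,.031,.005):
        q=cam.proj([np.r_[o+X*u+Y*w,.044] for w in t]).astype(np.float32); acc=acc+cv2.remap(gray.astype(np.float32),q[:,0],q[:,1],1).ravel()
    print(n,"prof z44",[(int(round(w*1000)),int(v/15)) for w,v in zip(t,acc)])
    t=np.arange(-.11,.091,.004)
    for off in(-.02,.02):
        q=cam.proj([np.r_[o+X*u+Y*off,.044] for u in t]).astype(np.float32); print(n,"along",off,[(int(round(w*1000)),int(v)) for w,v in zip(t,cv2.remap(gray.astype(np.float32),q[:,0],q[:,1],1).ravel())])
E
```

```text
red side (np.float64(285.3802083333333), np.float64(208.25)) 81
dot [ 0.67334926 -0.09767631  0.12758674] 0.018426489087586304
mouth [ 0.73703702 -0.06125404  0.14969617] 0.003792869059535882 [[ 0.73798499 -0.06074281  0.153     ]] [[ 0.73288142 -0.05551024  0.153     ]]
yaw 29.764724107306904 0.07336697124918327
yaw 29.744071184244742 0.07444367596355804
base ((214.33485412597656, 273.05047607421875), (39.366661071777344, 51.05213928222656), 16.699243545532227)
0.006 [0.44545428 0.26621613 0.006     ] [[0.3944, 0.3356], [0.5269, 0.2998], [0.4961, 0.1963], [0.3644, 0.2332]]
0.014 [0.44509173 0.26459531 0.014     ] [[0.3944, 0.3335], [0.5261, 0.2979], [0.4954, 0.1951], [0.3645, 0.2318]]
yaw -15.39689851608752
top prof z44 [(-50, 133), (-48, 133), (-46, 133), (-44, 130), (-42, 121), (-40, 101), (-38, 74), (-36, 53), (-34, 45), (-32, 45), (-30, 47), (-28, 48), (-26, 48), (-24, 48), (-22, 48), (-20, 48), (-18, 49), (-16, 54), (-14, 69), (-12, 92), (-10, 114), (-8, 126), (-6, 130), (-4, 130), (-2, 130), (0, 126), (2, 116), (4, 96), (6, 71), (8, 53), (10, 49), (12, 54), (14, 61), (16, 66),
[... 2319 characters left out ...]
, (46, 44), (50, 43), (54, 45), (58, 78), (62, 149), (66, 173), (70, 175), (74, 178), (78, 183), (82, 184), (86, 184), (90, 181)]
side along 0.02 [(-110, 176), (-106, 172), (-102, 179), (-98, 183), (-94, 181), (-90, 177), (-86, 176), (-82, 146), (-78, 100), (-74, 73), (-70, 25), (-66, 31), (-62, 38), (-58, 39), (-54, 38), (-50, 38), (-46, 37), (-42, 36), (-38, 37), (-34, 36), (-30, 37), (-26, 38), (-22, 37), (-18, 38), (-14, 37), (-10, 37), (-6, 36), (-2, 37), (2, 37), (6, 36), (10, 37), (14, 37), (18, 37), (22, 37), (26, 37), (30, 36), (34, 37), (38, 37), (42, 37), (46, 42), (50, 53), (54, 57), (58, 91), (62, 158), (66, 179), (70, 186), (74, 188), (78, 188), (82, 182), (86, 174), (90, 173)]
```

```bash
python3 - <<'E'
from h import *
a=Cam("top"); s=Cam("side")
b=s.im.astype(float); R=b[...,2]-b[...,:2].max(2); g=b.min(2)
print("side R\n",R[203:214,270:292].astype(int)); 
f=lambda c:cv2.cvtColor(c.im,cv2.COLOR_BGR2GRAY).astype(np.float32)
o=np.array([.4451,.2646]);y=np.radians(-15.4);X=np.array([np.cos(y),np.sin(y)]);Y=np.array([-X[1],X[0]])
def line(c,gr,P0,D,t):
    q=c.proj([np.r_[P0+D*w,.044] for w in t]).astype(np.float32); return cv2.remap(gr,q[:,0],q[:,1],1).ravel()
def cross(t,p,l,rise=None):
    i=np.where((p[:-1]-l)*(p[1:]-l)<0)[0]; return [round(float(1000*(t[k]+(l-p[k])/(p[k+1]-p[k])*(t[1]-t[0]))),1) for k in i]
for c,n,lv in((a,"top",90),(a,"top",60),(s,"side",110)):
    gr=f(c);t=np.arange(-.05,.0501,.001)
    print(n,lv)
    for u in(-.045,-.025,-.005,.015,.035,.05): print(u,cross(t,line(c,gr,o+X*u,Y,t),lv))
t=np.arange(-.08,.0801,.002)
for w in(-.006,-.003,0): p=line(a,f(a),o+Y*w,X,t);print(w,[(int(round(x*1000)),int(v)) for x,v in zip(t,p) if x<-.03],cross(t,p,95))
E
```

```text
side R
 [[ 13   5 -12 -24 -24 -22 -25 -30 -32 -30 -11  17  36  45  46  43  39  36
   29  24  22  22]
 [ 17  12   7   1   0   2  -2 -11 -24 -29 -12  17  35  45  47  47  46  46
   45  43  42  41]
 [ 17  16  15  11  11  11  10   6  -3 -19 -11  16  35  45  47  47  45  45
   44  45  46  45]
 [ 16  17  17  16  16  15  16  17  18   8  -4  15  35  46  47  47  45  44
   44  43  45  44]
 [ 16  18  18  17  17  17  19  31  46  40  19  15  35  46  46  46  45  44
   43  45  45  45]
 [ 17  18  19  18  17  17  19  31  50  57  36  20  35  46  46  45  44  43
   44  45  45  45]
 [ 18  19  19  19  18  18  17  21  32  41  32  23  33  45  45  45  43  43
   44  45  45  45]
 [ 19  20  19  19  19  18  17  17  19  22  21  20  29  40  44  44  43  44
   45  45  45  45]
 [ 19  19  19  20  19  19  18  17  14  14  14  15  22  33  44  44  44  45
   45  45  44  44]
 [ 19  19  18  19  19  19  19  17  16  15  13  12  15  24  38  45  44  44
   44  45  44  45]
 [ 19  19  19  19  18  19  19  19  18  17  16  14  14  18  30  42  44  44
   44  45  45  45]]
top 90
-0.045 [-39.4, -12.0, 4.4, 32.8]
-0.025 [-38.8, -12.3, 5.2, 3
[... 682 characters left out ...]
-40, 131), (-38, 130), (-36, 130), (-34, 130), (-32, 130)] [-64.9, -51.3]
-0.003 [(-80, 120), (-78, 120), (-76, 122), (-74, 125), (-72, 126), (-70, 124), (-68, 117), (-66, 101), (-64, 84), (-62, 74), (-60, 70), (-58, 68), (-56, 68), (-54, 73), (-52, 85), (-50, 111), (-48, 124), (-46, 130), (-44, 130), (-42, 131), (-40, 130), (-38, 130), (-36, 131), (-34, 131), (-32, 131)] [-65.2, -51.3]
0 [(-80, 120), (-78, 120), (-76, 123), (-74, 125), (-72, 127), (-70, 124), (-68, 115), (-66, 100), (-64, 85), (-62, 74), (-60, 70), (-58, 68), (-56, 67), (-54, 72), (-52, 88), (-50, 108), (-48, 119), (-46, 126), (-44, 127), (-42, 126), (-40, 125), (-38, 126), (-36, 128), (-34, 128), (-32, 129)] [-65.2, -51.3]
```

```bash
cat > geo.py <<'E'
import numpy as np
from scipy.spatial.transform import Rotation as Ro
def meter_R(yaw,pitch): return Ro.from_euler("z",yaw,degrees=True)*Ro.from_euler("y",-pitch,degrees=True)
TOOL=Ro.from_euler("x",180,degrees=True)   # tool in meter frame (x shared)
G=np.array([.005,0,.055]); N=np.array([.066,0,.013])
def rel(obs,p,R):  # shift in mm and turn from measured pose to tool (p,R)
    return (np.round((p-obs["position"])*1000,1), np.round((R*Ro.from_quat(obs["ee_rot"]).inv()).as_rotvec(),4))
E
python3 - <<'E'
from h import *; from geo import *
a=Cam("top"); s=Cam("side")
d,e=tri(a,[(351.0,176.3)],s,[(278.6,207.9)]); print("dot",d,e, a.plane([(351,176.3)],.13), s.plane([(278.6,207.9)],.13))
v=np.array([.737,-.060])-d[:2]; yaw=np.degrees(np.arctan2(v[1],v[0])); print(yaw,np.hypot(*v))
o=manip.get_obs(); print("pick", rel(o,np.array([.4721,-.3187,.055]),meter_R(19.9,0)*TOOL))
# patch
for gap in(.03,0):
    R=meter_R(yaw,20); n=-R.apply([.423,0,-.906]); print("touch pose gap",gap,d+n*gap+R.apply(G-N),n)
# side check of the meter: predicted corners vs image of the top face
M=np.array([.4674,-.3204,0]);R=meter_R(19.9,0)
print("side px of top corners",s.proj([M+R.apply(p) for p in([-.07,.01,.072],[.04,.01,.072],[.04,-.01,.072],[-.07,-.01,.072],[-.07,.01,0],[.01,.01,0],[.066,0,.013])]).round(1).tolist())
m=yellow(s.im)[185:222,335:392]; k=max(cv2.findContours(m,0,2)[0],key=cv2.contourArea)+[335,185]; print(cv2.approxPolyDP(k,2,True).reshape(-1,2).tolist())
E
```

```text
dot [ 0.6831853  -0.0963198   0.12563377] 5.192964870554944e-05 [[ 0.68212673 -0.09596638  0.13      ]] [[ 0.68088017 -0.0893536   0.13      ]]
34.01560546542757 0.06492418443408506
pick (array([ 298.8,  281.8, -195. ]), array([0.0001, 0.    , 0.0665]))
touch pose gap 0.03 [ 0.60617614 -0.14829366  0.16543824] [-0.58632045 -0.39571053  0.70668699]
touch pose gap 0 [ 0.62376576 -0.13642234  0.14423763] [-0.58632045 -0.39571053  0.70668699]
side px of top corners [[388.8, 195.5], [354.2, 197.4], [353.1, 194.3], [387.3, 192.4], [386.8, 215.1], [362.3, 216.6], [344.7, 212.5]]
[[389, 195], [354, 195], [355, 206], [359, 206], [360, 199], [381, 199]]
```

Emit:
step_arm:
  moves:
    - [0,35,34,0,0,0,0.01]
    - [0,75,70,0,0,0,0.02]
    - [0,115,106,0,0,0,0.03]
    - [0,155,142,-10,0,0,0.04]
    - [0,195,178,-20,0,0,0.05]
    - [0,235,214,-40,0,0,0.06]
    - [0,270,250,-60,0,0,0.0665]
    - [0,295,278,-80,0,0,0.0665]
    - [0,299,282,-100,0,0,0.0665]
    - [0,299,282,-105,0,0,0.0665]

```text
clock: 1.6
position: [0.4737, -0.3136, 0.142]
ee_rot: [0.984, 0.176, -0.001, -0.002]
ft_force: [0.2, -0.0, 0.2]
grip_width: 0.999
grasp_force: 0.0
```

Emit:
step_arm:
  moves:
    - [0,0,0,0,0,0,0]
    - [0,0,0,-25,0,0,0]
    - [0,0,0,-50,0,0,0]
    - [0,0,0,-75,0,0,0]
    - [0,0,0,-89,0,0,0]
    - [0,0,0,-89,0,0,0]

```text
clock: 2.2
position: [0.4709, -0.3193, 0.0551]
ee_rot: [0.985, 0.172, -0.001, -0.0]
ft_force: [0.3, 0.3, -0.2]
grip_width: 0.997
grasp_force: 0.0
```

Emit:
step_arm:
  moves:
    - [0.5,0.5,0.3,0,0,0,0]
    - [0.7,0.5,0.3,0,0,0,0]
    - [1,0.5,0.3,0,0,0,0]
    - [1,0.5,0.3,0,0,0,0]
    - [1,0.5,0.3,0,0,0,0]
    - [1,0.5,0.3,0,0,0,0]
    - [1,0.5,0.3,0,0,0,0]
    - [1,0.5,0.3,0,0,0,0]
  grip_force: 60

```text
clock: 3.0
position: [0.473, -0.3184, 0.0567]
ee_rot: [0.985, 0.173, 0.0, 0.0]
ft_force: [-1.1, 0.9, 6.1]
grip_width: 0.225
grasp_force: 58.6
```

Emit:
step_arm:
  moves:
    - [1,0,0,15,0,0,0]
    - [1,0,0,45,0,0,0]
    - [1,0,0,85,0,0,0]
    - [1,0,0,125,0,0,0]
    - [1,0,0,150,0,0,0]
    - [1,0,0,150,0,0,0]
    - [1,0,0,150,0,0,0]

```text
clock: 3.7
position: [0.4726, -0.3182, 0.2062]
ee_rot: [0.985, 0.173, 0.0, 0.0]
ft_force: [-0.1, -0.4, -2.3]
grip_width: 0.226
grasp_force: 59.2
```

```bash
python3 - <<'E'
from h import *; from geo import *
o=manip.get_obs();print(o["position"],o["ee_rot"],o["ft_force"],o["grasp_force"],o["joint_pos"].round(2))
a=Cam("top"); s=Cam("side")
Rt=Ro.from_quat(o["ee_rot"]);R=Rt*TOOL.inv();M=o["position"]-R.apply(G)
pts=[[-.07,.01,.072],[.04,.01,.072],[.04,-.01,.072],[-.07,-.01,.072],[-.07,.01,0],[.01,.01,0],[.01,.01,.032],[.04,.01,.032],[.066,0,.013]]
P=s.proj([M+R.apply(p) for p in pts]);T=a.proj([M+R.apply(p) for p in pts]);print(P.round(1).tolist());print(T[-1])
u,v=P.min(0).astype(int)-12; A=s.crop(u,v,80,60,8)
for q in P: cv2.circle(A,tuple(((q-[u,v])*8+4).astype(int)),2,(255,0,255),-1)
cv2.imwrite("pics/m1.png",A); print(u,v)
E
```

```text
[ 0.47256364 -0.31815167  0.20623987] [9.84956464e-01 1.72802512e-01 1.17560418e-04 2.05980512e-04] [-0.10930564 -0.41311162 -2.32988541] 59.193319380283356 [ 0.79  0.26 -0.33  1.66  0.09  1.24 -0.78]
[[393.3, 150.8], [356.6, 152.4], [355.3, 149.5], [391.6, 148.0], [391.0, 172.8], [365.1, 174.0], [365.8, 164.4], [355.9, 164.8], [346.4, 169.5]]
[436.57086418 234.8336934 ]
334 135
```

View pics/m1.png

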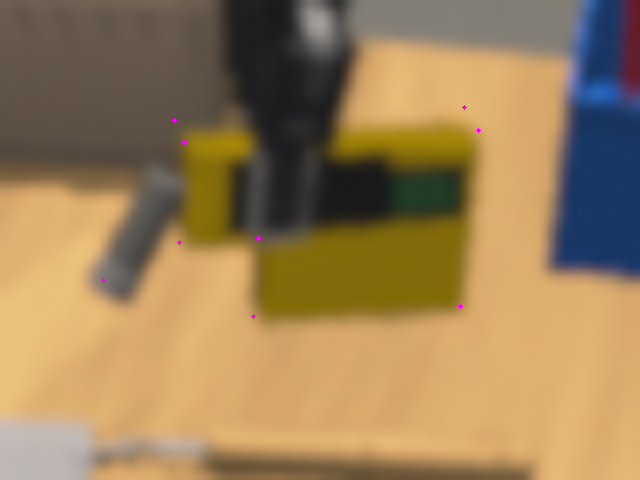

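The overlay matches the held meter to within about 1 px. The nose end is seen near crop (111,289) and predicted at (103,280), so the meter is held as expected. Next is the approach to the patch.

```bash
sed -i 's/^G=.*/G=np.array([.006,0,.0565]); N=np.array([.066,0,.013]); DOT=np.array([.6832,-.0963,.1256])/' geo.py; python3 - <<'E'
from geo import *; from workcell import manip
o=manip.get_obs()
R=meter_R(34,20); n=-R.apply([.423,0,-.906])
for gap in(.06,.025,0): print(gap,DOT+n*gap+R.apply(G-N),rel(o,DOT+n*gap+R.apply(G-N),R*TOOL))
E
```

```text
0.06 [ 0.58893756 -0.15988082  0.18835664] (array([117. , 158. , -16.2]), array([ 0.1576, -0.3142,  0.2433]))
0.025 [ 0.60946255 -0.14603654  0.1636226 ] (array([137.6, 171.8, -41. ]), array([ 0.1576, -0.3142,  0.2433]))
0 [ 0.62412325 -0.13614777  0.14595542] (array([152.2, 181.7, -58.7]), array([ 0.1576, -0.3142,  0.2433]))
```

Emit:
step_arm:
  moves:
    - [1,10,15,10,0,0,0]
    - [1,30,40,15,0.03,-0.06,0.05]
    - [1,55,70,10,0.06,-0.12,0.1]
    - [1,80,105,5,0.09,-0.18,0.15]
    - [1,100,135,0,0.12,-0.24,0.2]
    - [1,112,152,-10,0.15,-0.3,0.23]
    - [1,117,158,-16,0.1576,-0.3142,0.2433]
    - [1,117,158,-16,0.1576,-0.3142,0.2433]
    - [1,117,158,-16,0.1576,-0.3142,0.2433]

```text
clock: 4.7
position: [0.5892, -0.1614, 0.1896]
ee_rot: [0.942, 0.287, 0.166, -0.05]
ft_force: [-0.2, -0.1, -2.4]
grip_width: 0.227
grasp_force: 59.1
```

```bash
cat > chk.py <<'E'
from h import *; from geo import *; import sys
o=manip.get_obs();a=Cam("top"); s=Cam("side")
R=Ro.from_quat(o["ee_rot"])*TOOL.inv();n=-R.apply([.423,0,-.906]);P=o["position"]+R.apply(N-G)
print("F",o["ft_force"].round(2),"euler zyx",R.as_euler("ZYX",degrees=True).round(2),"nose",P.round(4),"to dot mm",((P-DOT)*1000).round(1),"gap",(P-DOT)@n*1000,"lateral",(((P-DOT)-((P-DOT)@n)*n)*1000).round(1))
q=[a.proj([P])[0],s.proj([P])[0]]; ims=[]
for c,p in zip((a,s),q):
    u,v=(p-[24,30]).astype(int); A=c.crop(u,v,50,60,8)
    ctr=lambda p:tuple(((p-[u,v])*8+4).astype(int))
    cv2.circle(A,ctr(p),2,(255,0,255),-1); cv2.circle(A,ctr(c.proj([DOT])[0]),2,(0,255,0),-1); print(u,v); ims.append(A)
cv2.imwrite(sys.argv[1],np.hstack(ims))
E
python3 chk.py pics/n1.png
```

```text
F [-0.16 -0.1  -2.42] euler zyx [ 33.89 -19.97  -0.07] nose [ 0.6483 -0.1217  0.1692] to dot mm [-34.9 -25.4  43.6] gap 61.287200830016026 lateral [ 1.1 -1.3  0.3]
338 156
268 161
```

View pics/n1.png

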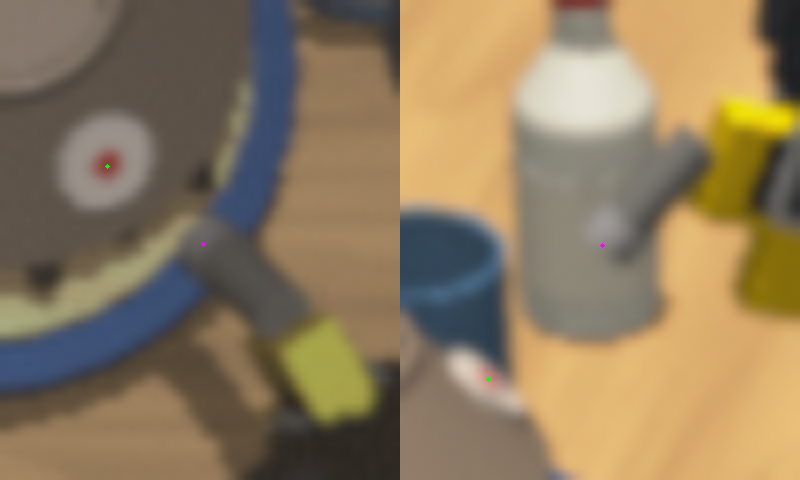

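Top view: the nose tip is at crop (200,240) and its axis is lined up with the red dot at (107,165). Side view: the nose is above and to the right of the patch, as predicted. I'll advance along the normal.

Emit:
step_arm:
  moves:
    - [1,5,4,-6,0,0,0]
    - [1,11,9,-14,0,0,0]
    - [1,17,13.5,-21,0,0,0]
    - [1,22,17,-28,0,0,0]
    - [1,26,19.5,-32.8,0,0,0]
    - [1,26,19.5,-32.8,0,0,0]
    - [1,26,19.5,-32.8,0,0,0]

```text
clock: 5.5
position: [0.6157, -0.1408, 0.1571]
ee_rot: [0.942, 0.288, 0.167, -0.05]
ft_force: [-0.0, 0.7, -2.2]
grip_width: 0.223
grasp_force: 59.1
```

```bash
python3 chk.py pics/n2.png
```

```text
F [-0.03  0.68 -2.18] euler zyx [ 34.01 -20.08  -0.1 ] nose [ 0.6749 -0.1009  0.1369] to dot mm [-8.3 -4.6 11.3] gap 14.682558207859165 lateral [0.3 1.1 0.9]
329 148
257 173
```

View pics/n2.png

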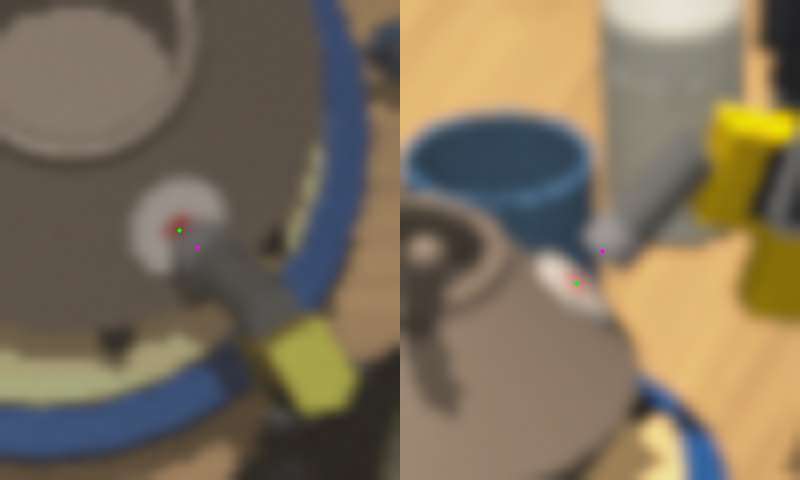

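Top view: the nose tip is at crop (197,240), about 15 mm short of the dot at (179,230) and on its axis. The side view agrees. I'll creep in.

Emit:
step_arm:
  moves:
    - [1,2,1,-3,0,0,0]
    - [1,4,2,-5.5,0,0,0]
    - [1,5.6,3,-8,0,0,0]
    - [1,5.6,3,-8,0,0,0]
    - [1,5.6,3,-8,0,0,0]

```text
clock: 6.1
position: [0.6213, -0.1376, 0.1491]
ee_rot: [0.942, 0.288, 0.167, -0.05]
ft_force: [-0.1, -0.5, -2.0]
grip_width: 0.228
grasp_force: 59.1
```

Emit:
step_arm:
  moves:
    - [1,0.6,0.4,-0.7,0,0,0]
    - [1,1.2,0.8,-1.4,0,0,0]
    - [1,1.2,0.8,-1.4,0,0,0]

```text
clock: 6.4
position: [0.6226, -0.1369, 0.1478]
ee_rot: [0.942, 0.288, 0.167, -0.05]
ft_force: [0.6, 0.1, -2.7]
grip_width: 0.224
grasp_force: 59.1
```

Emit:
step_arm:
  moves:
    - [1,0.6,0.4,-0.7,0,0,0]
    - [1,0.6,0.4,-0.7,0,0,0]

```text
clock: 6.6
position: [0.6231, -0.1365, 0.147]
ee_rot: [0.942, 0.288, 0.167, -0.05]
ft_force: [-0.6, 0.7, -3.3]
grip_width: 0.228
grasp_force: 59.1
```

Emit:
step_arm:
  moves:
    - [1,0.6,0.4,-0.7,0,0,0]
    - [1,0.6,0.4,-0.7,0,0,0]

```text
clock: 6.8
position: [0.6237, -0.1362, 0.1465]
ee_rot: [0.942, 0.288, 0.167, -0.05]
ft_force: [-2.2, -1.0, -1.0]
grip_width: 0.225
grasp_force: 59.5
```

Emit:
step_arm:
  moves:
    - [1,0.3,0.2,-0.35,0,0,0]
    - [1,0.3,0.2,-0.35,0,0,0]

```text
clock: 7.0
position: [0.6238, -0.1363, 0.1464]
ee_rot: [0.942, 0.288, 0.167, -0.05]
ft_force: [-5.8, -1.4, 2.8]
grip_width: 0.225
grasp_force: 60.2
```

Emit:
step_arm:
  moves:
    - [1,-0.1,-0.1,0.15,0,0,0]
    - [1,-0.1,-0.1,0.15,0,0,0]
    - [1,-0.1,-0.1,0.15,0,0,0]
    - [1,-0.1,-0.1,0.15,0,0,0]
    - [1,-0.1,-0.1,0.15,0,0,0]
    - [1,-0.1,-0.1,0.15,0,0,0]
    - [1,-0.1,-0.1,0.15,0,0,0]
    - [1,-0.1,-0.1,0.15,0,0,0]
    - [1,-0.1,-0.1,0.15,0,0,0]
    - [1,-0.1,-0.1,0.15,0,0,0]

```text
clock: 8.0
position: [0.6238, -0.1363, 0.1463]
ee_rot: [0.942, 0.288, 0.167, -0.05]
ft_force: [-5.4, -1.1, 2.9]
grip_width: 0.225
grasp_force: 59.9
```

```bash
python3 chk.py pics/n3.png
```

```text
F [-5.4  -1.14  2.86] euler zyx [ 33.99 -20.07  -0.12] nose [ 0.6829 -0.0965  0.1261] to dot mm [-0.3 -0.2  0.5] gap 0.59910718274919 lateral [0.1 0.  0.1]
327 146
254 177
```

View pics/n3.png

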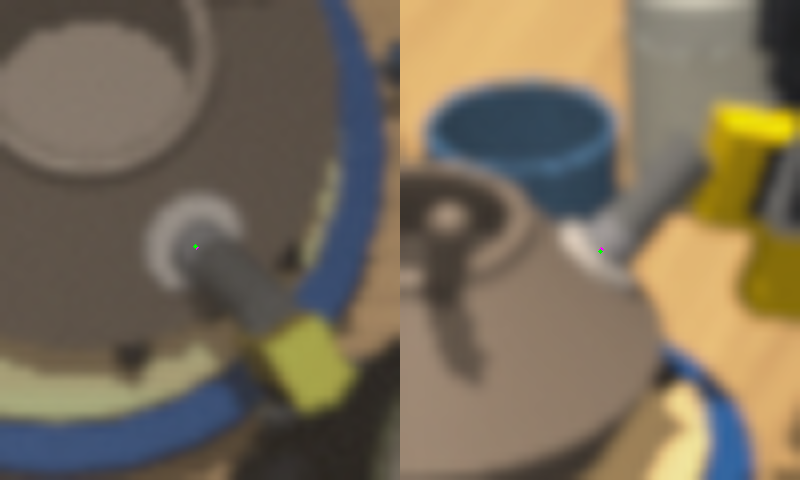

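The nose sits centred on the patch in both views (top crop (195,245), side crop (601,250)) with a light force. I'll hold it there.

Emit:
step_arm:
  moves:
    - [1,0,0,0,0,0,0]
    - [1,0,0,0,0,0,0]
    - [1,0,0,0,0,0,0]
    - [1,0,0,0,0,0,0]
    - [1,0,0,0,0,0,0]
    - [1,0,0,0,0,0,0]
    - [1,0,0,0,0,0,0]
    - [1,0,0,0,0,0,0]
    - [1,0,0,0,0,0,0]
    - [1,0,0,0,0,0,0]

```text
clock: 9.1
position: [0.6237, -0.1363, 0.1463]
ee_rot: [0.942, 0.288, 0.167, -0.05]
ft_force: [-5.3, -2.0, 2.6]
grip_width: 0.225
grasp_force: 59.9
```

Emit:
step_arm:
  moves:
    - [1,0,0,0,0,0,0]
    - [1,0,0,0,0,0,0]
    - [1,0,0,0,0,0,0]
    - [1,0,0,0,0,0,0]
    - [1,0,0,0,0,0,0]
    - [1,0,0,0,0,0,0]
    - [1,0,0,0,0,0,0]
    - [1,0,0,0,0,0,0]
    - [1,0,0,0,0,0,0]
    - [1,0,0,0,0,0,0]

```text
clock: 10.1
position: [0.6237, -0.1363, 0.1463]
ee_rot: [0.942, 0.288, 0.167, -0.05]
ft_force: [-5.3, -1.7, 2.9]
grip_width: 0.225
grasp_force: 59.9
```

Emit:
step_arm:
  moves:
    - [1,-3,-2,3.5,0,0,0]
    - [1,-8,-5.5,10,0,0,0]
    - [1,-16,-11,20,0,0,0]
    - [1,-28,-19,34,0,0,0]
    - [1,-42,-28,50,0,0,0]
    - [1,-56,-37,70,0,0,0]
    - [1,-68,-44,90,0,0,0]
    - [1,-75,-48,105,0,0,0]
    - [1,-80,-50,115,0,0,0]
    - [1,-80,-50,115,0,0,0]

```text
clock: 11.1
position: [0.5439, -0.1869, 0.2631]
ee_rot: [0.942, 0.287, 0.168, -0.049]
ft_force: [0.4, 0.5, -2.9]
grip_width: 0.226
grasp_force: 59.1
```

```bash
python3 - <<'E'
from geo import *; from workcell import manip
o=manip.get_obs(); print(o["position"],o["joint_pos"].round(2),o["ft_force"])
R=meter_R(-15.65,0); D=np.array([.4656,.2593,.014])
for up in(.08,.045,0): print(up,D+[0,0,up]+R.apply(G),rel(o,D+[0,0,up]+R.apply(G),R*TOOL))
E
```

```text
[ 0.54388577 -0.18692102  0.26312536] [ 0.86  0.12 -0.47  1.74 -0.26  1.1  -0.49] [ 0.41773791  0.48628232 -2.87149231]
0.08 [0.47137757 0.25768144 0.1505    ] (array([ -72.5,  444.6, -112.6]), array([-0.0527,  0.3588, -0.8565]))
0.045 [0.47137757 0.25768144 0.1155    ] (array([ -72.5,  444.6, -147.6]), array([-0.0527,  0.3588, -0.8565]))
0 [0.47137757 0.25768144 0.0705    ] (array([ -72.5,  444.6, -192.6]), array([-0.0527,  0.3588, -0.8565]))
```

Emit:
step_arm:
  moves:
    - [1,-15,25,0,-0.005,0.03,-0.07]
    - [1,-30,65,0,-0.01,0.07,-0.17]
    - [1,-45,110,0,-0.02,0.12,-0.29]
    - [1,-60,155,0,-0.026,0.17,-0.41]
    - [1,-70,200,0,-0.032,0.22,-0.53]
    - [1,-72.5,245,0,-0.038,0.27,-0.65]
    - [1,-72.5,290,0,-0.044,0.31,-0.75]
    - [1,-72.5,335,0,-0.05,0.34,-0.82]
    - [1,-72.5,375,0,-0.0527,0.3588,-0.8565]
    - [1,-72.5,410,-10,-0.0527,0.3588,-0.8565]

```text
clock: 12.1
position: [0.4719, 0.2109, 0.2537]
ee_rot: [0.99, -0.138, -0.0, -0.002]
ft_force: [1.8, -0.3, -2.7]
grip_width: 0.23
grasp_force: 59.5
```

Emit:
step_arm:
  moves:
    - [1,0,20,-20,0,0,0]
    - [1,0,32,-45,0,0,0]
    - [1,0,34.6,-70,0,0,0]
    - [1,0,34.6,-90,0,0,0]
    - [1,0,34.6,-102,0,0,0]
    - [1,0,34.6,-102,0,0,0]
    - [1,0,34.6,-102,0,0,0]

```text
clock: 12.8
position: [0.4717, 0.2437, 0.1521]
ee_rot: [0.991, -0.136, -0.0, -0.002]
ft_force: [0.4, -0.0, -2.8]
grip_width: 0.227
grasp_force: 59.5
```

```bash
cat > dk.py <<'E'
from h import *; from geo import *; import sys
o=manip.get_obs(); print(o["position"],o["joint_pos"].round(2),o["ft_force"].round(2))
R=meter_R(-15.65,0); D=np.array([.4656,.2593,.014]); Rm=Ro.from_quat(o["ee_rot"])*TOOL.inv(); M=o["position"]-Rm.apply(G)
print("meter in dock mm",(R.inv().apply(M-D)*1000).round(1),"euler",(R.inv()*Rm).as_euler("ZYX",degrees=True).round(2),"to home",rel(o,D+R.apply(G),R*TOOL))
if len(sys.argv)>1:
    a=Cam("top");s=Cam("side"); ims=[]
    for c,(u,v) in((a,(182,225)),(s,(295,285))): ims.append(c.crop(u,v,66,90,6))
    # dock slot walls (at lip) and meter underside edges
    for c,A,(u,v) in((a,ims[0],(182,225)),(s,ims[1],(295,285))):
        for p in c.proj([D+R.apply(q) for q in([.04,.0115,.03],[.04,-.0115,.03],[-.075,.0115,.03],[-.075,-.0115,.03])]): cv2.circle(A,tuple(((p-[u,v])*6+3).astype(int)),2,(0,255,0),-1)
        for p in c.proj([M+Rm.apply(q) for q in([.04,.01,.072],[.04,-.01,.072],[-.07,.01,.072],[-.07,-.01,.072],[-.07,.01,0],[.01,.01,0])]): cv2.circle(A,tuple(((p-[u,v])*6+3).astype(int)),2,(255,0,255),-1)
    cv2.imwrite(sys.argv[1],np.hstack(ims))
E
python3 dk.py pics/d1.png
```

```text
[0.47168493 0.24368609 0.15211854] [ 0.15  0.31 -0.81  1.8   0.24  1.14 -2.59] [ 0.39 -0.03 -2.82]
meter in dock mm [  4.  -13.2  81.6] euler [0.02 0.03 0.21] to home (array([ -0.3,  14. , -81.6]), array([-0.0036,  0.0004, -0.0004]))
```

View pics/d1.png

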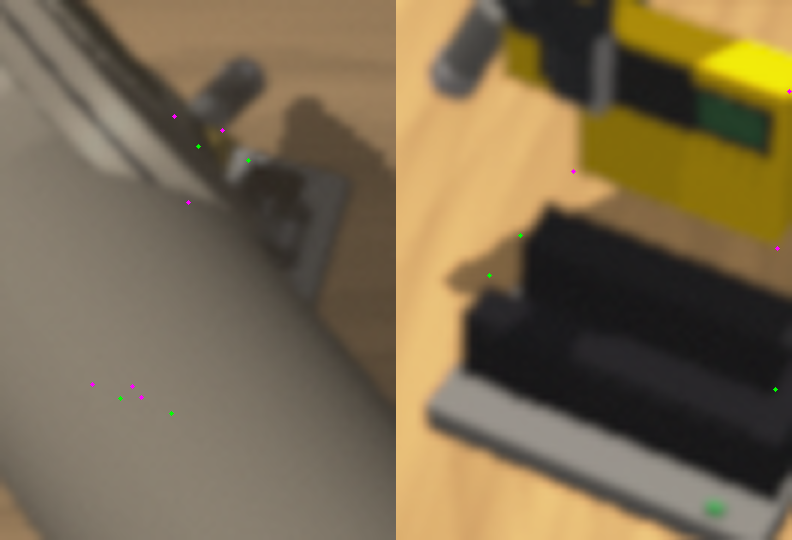

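Top view: the arm mostly hides the dock. Side view: the meter hangs above the slot, off to the -y side. The reading explains it: joint 7 is at its limit (-2.59), so the last 14 mm in y can't be reached. I'll set the meter down on clear bench, turn the tool by half a turn and regrasp.

```bash
python3 - <<'E'
from geo import *; from workcell import manip
o=manip.get_obs(); R=meter_R(0,0)
print(rel(o,np.array([.55,.105,.0])+R.apply(G),R*TOOL))
E
```

```text
(array([  83.9, -138.7,  -96.2]), array([-0.0042,  0.001 ,  0.2732]))
```

Emit:
step_arm:
  moves:
    - [1,10,-20,20,0,0,0.05]
    - [1,25,-45,20,0,0,0.1]
    - [1,45,-75,15,0,0,0.17]
    - [1,65,-105,5,0,0,0.23]
    - [1,78,-130,-15,0,0,0.2732]
    - [1,84,-145,-35,0,0,0.2732]
    - [1,84,-145,-55,0,0,0.2732]
    - [1,84,-145,-65,0,0,0.2732]
    - [1,84,-145,-65,0,0,0.2732]

```text
clock: 13.8
position: [0.5551, 0.0985, 0.0861]
ee_rot: [1.0, 0.0, -0.001, -0.002]
ft_force: [-0.7, 1.1, -2.7]
grip_width: 0.227
grasp_force: 59.5
```

```bash
python3 - <<'E'
from geo import *; from workcell import manip
o=manip.get_obs(); R=meter_R(0,0); print(o["joint_pos"].round(2),o["ft_force"])
print(rel(o,np.array([.55,.105,.0])+R.apply(G),R*TOOL))
E
```

```text
[ 0.35  0.45 -0.73  1.77  0.34  1.05 -2.08] [-0.70916441  1.13882355 -2.69265621]
(array([  0.9,   6.5, -29.6]), array([-0.0034, -0.0022, -0.0003]))
```

Emit:
step_arm:
  moves:
    - [1,0,0,-10,-0.003,-0.002,0]
    - [1,0,0,-20,-0.003,-0.002,0]
    - [1,0,0,-26,-0.003,-0.002,0]
    - [1,0,0,-28,-0.003,-0.002,0]
    - [1,0,0,-29,-0.003,-0.002,0]
    - [1,0,0,-29.5,-0.003,-0.002,0]
    - [1,0,0,-29.5,-0.003,-0.002,0]

```text
clock: 14.5
position: [0.5557, 0.0984, 0.0573]
ee_rot: [1.0, 0.0, 0.001, -0.0]
ft_force: [-1.5, -0.2, -3.3]
grip_width: 0.227
grasp_force: 59.5
```

Emit:
step_arm:
  moves:
    - [1,0,0,-0.7,0,0,0]
    - [1,0,0,-0.7,0,0,0]
    - [1,0,0,-0.7,0,0,0]

```text
clock: 14.8
position: [0.5558, 0.0984, 0.0568]
ee_rot: [1.0, -0.0, 0.001, -0.0]
ft_force: [-1.3, -0.7, 1.3]
grip_width: 0.227
grasp_force: 60.1
```

Emit:
step_arm:
  moves:
    - [0.6,0,0,0,0,0,0]
    - [0.4,0,0,0,0,0,0]
    - [0.3,0,0,0,0,0,0]
    - [0.3,0,0,0,0,0,0]
    - [0.3,0,0,0,0,0,0]
    - [0.3,0,0,20,0,0,0]
    - [0.3,0,0,50,0,0,0]
    - [0.3,0,0,85,0,0,0]
    - [0.3,0,0,95,0,0,0.05]
    - [0.3,0,0,95,0,0,0.15]

```text
clock: 15.8
position: [0.5566, 0.0987, 0.1537]
ee_rot: [0.997, 0.076, 0.002, 0.0]
ft_force: [-0.3, 0.4, -0.2]
grip_width: 0.697
grasp_force: 0.0
```

Emit:
step_arm:
  moves:
    - [0.3,0,0,0,0,0,0.149]
    - [0.3,0,0,0,0,0,0.298]
    - [0.3,0,0,0,0,0,0.447]
    - [0.3,0,0,0,0,0,0.596]
    - [0.3,0,0,0,0,0,0.745]
    - [0.3,0,0,0,0,0,0.894]
    - [0.3,0,0,0,0,0,1.043]
    - [0.3,0,0,0,0,0,1.192]
    - [0.3,0,0,0,0,0,1.341]
    - [0.3,0,0,0,0,0,1.49]

```text
clock: 16.8
position: [0.5555, 0.0982, 0.1514]
ee_rot: [0.68, 0.733, 0.0, -0.0]
ft_force: [0.4, -0.3, -1.1]
grip_width: 0.699
grasp_force: 0.0
```

Emit:
step_arm:
  moves:
    - [0.3,0,0,0,0,0,0.149]
    - [0.3,0,0,0,0,0,0.298]
    - [0.3,0,0,0,0,0,0.447]
    - [0.3,0,0,0,0,0,0.596]
    - [0.3,0,0,0,0,0,0.745]
    - [0.3,0,0,0,0,0,0.894]
    - [0.3,0,0,0,0,0,1.043]
    - [0.3,0,0,0,0,0,1.192]
    - [0.3,0,0,0,0,0,1.341]
    - [0.3,0,0,0,0,0,1.49]

```text
clock: 17.8
position: [0.5556, 0.0981, 0.1513]
ee_rot: [0.003, 1.0, -0.0, -0.001]
ft_force: [0.4, -0.1, -0.3]
grip_width: 0.697
grasp_force: 0.0
```

```bash
python3 - <<'E'
from geo import *; from workcell import manip; from h import *
o=manip.get_obs(); print(o["joint_pos"].round(2),o["position"])
print(rel(o,np.array([.5558,.0984,.0568]),Ro.from_euler("z",180,degrees=True)*TOOL))
a=Cam("top");s=Cam("side")
q=a.proj([[.55,.0984,.036]])[0].astype(int);r=s.proj([[.55,.0984,.036]])[0].astype(int)
cv2.imwrite("pics/s1.png",np.hstack([a.crop(q[0]-40,q[1]-50,80,100,5),s.crop(r[0]-40,r[1]-50,80,100,5)]))
E
```

```text
[ 0.74  0.68 -1.35  1.7   0.68  1.33  0.83] [0.55558297 0.0981434  0.15132239]
(array([  0.2,   0.3, -94.5]), array([ 0.0003, -0.0011,  0.0057]))
```

View pics/s1.png

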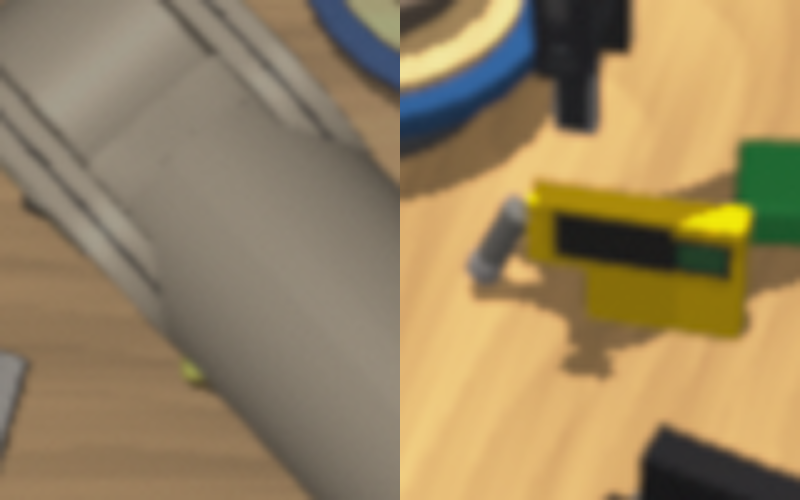

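The side view shows the meter standing upright on clear bench, nose at crop (483,268), with the gripper above it. I'll regrasp.

Emit:
step_arm:
  moves:
    - [0.3,0,0,-20,0,0,0.005]
    - [0.3,0,0,-45,0,0,0.005]
    - [0.3,0,0,-70,0,0,0.005]
    - [0.3,0,0,-88,0,0,0.005]
    - [0.3,0.2,0.3,-94.5,0,0,0.005]
    - [0.3,0.2,0.3,-94.5,0,0,0.005]
    - [0.6,0.2,0.3,-94.5,0,0,0.005]
    - [1,0.2,0.3,-94.5,0,0,0.005]
    - [1,0.2,0.3,-94.5,0,0,0.005]
    - [1,0.2,0.3,-94.5,0,0,0.005]
  grip_force: 60

```text
clock: 18.9
position: [0.5563, 0.0988, 0.0578]
ee_rot: [0.003, 1.0, 0.0, 0.0]
ft_force: [-0.8, -1.3, 5.9]
grip_width: 0.223
grasp_force: 58.6
```

Emit:
step_arm:
  moves:
    - [1,0,0,0,0,0,0]
    - [1,0,0,0,0,0,0]
    - [1,0,0,0,0,0,0]

```text
clock: 19.2
position: [0.5563, 0.0987, 0.0578]
ee_rot: [0.003, 1.0, -0.0, 0.0]
ft_force: [-0.4, -0.6, 6.4]
grip_width: 0.224
grasp_force: 58.6
```

Emit:
step_arm:
  moves:
    - [1,0,0,15,0,0,0]
    - [1,0,0,40,0,0,0]
    - [1,0,0,70,0,0,0]
    - [1,0,0,95,0,0,0]
    - [1,0,0,100,0,0,0]
    - [1,0,0,100,0,0,0]

```text
clock: 19.8
position: [0.556, 0.0985, 0.1575]
ee_rot: [0.003, 1.0, -0.0, 0.0]
ft_force: [0.7, 0.3, -4.2]
grip_width: 0.227
grasp_force: 59.0
```

```bash
sed -i 's/^G=np.array(\[[^]]*\])/G=np.array([.0065,0,.0578])/; s/^TOOL=.*/TOOL=Ro.from_euler("x",180,degrees=True)*Ro.from_euler("z",180,degrees=True)/' geo.py; python3 dk.py
```

```text
[0.55595342 0.09854859 0.15747652] [ 0.74  0.67 -1.35  1.69  0.68  1.34  0.83] [ 0.69  0.29 -4.24]
meter in dock mm [ 124.1 -132.1   85.7] euler [15.26 -0.   -0.02] to home (array([-84.1, 159. , -85.7]), array([ 0.0004,  0.    , -0.2664]))
```

Emit:
step_arm:
  moves:
    - [1,-8,12,0,0,0,-0.05]
    - [1,-20,32,0,0,0,-0.12]
    - [1,-36,62,0,0,0,-0.19]
    - [1,-52,95,0,0,0,-0.25]
    - [1,-68,125,0,0,0,-0.2664]
    - [1,-80,150,0,0,0,-0.2664]
    - [1,-84,159,-10,0,0,-0.2664]
    - [1,-84,159,-25,0,0,-0.2664]
    - [1,-84,159,-30,0,0,-0.2664]
    - [1,-84,159,-30,0,0,-0.2664]

```text
clock: 20.8
position: [0.4719, 0.2557, 0.125]
ee_rot: [0.137, 0.991, -0.001, -0.002]
ft_force: [0.4, 0.2, -3.2]
grip_width: 0.227
grasp_force: 58.9
```

```bash
python3 - <<'E'
import subprocess;print(subprocess.run(["python3","dk.py"],capture_output=True,text=True).stdout)
from h import *; from geo import *
o=manip.get_obs(); s=Cam("side"); Rm=Ro.from_quat(o["ee_rot"])*TOOL.inv(); M=o["position"]-Rm.apply(G)
# yellow outline of the held meter in the side view against prediction
P=s.proj([M+Rm.apply(q) for q in([-.07,.01,.072],[.04,.01,.072],[-.07,.01,0],[.01,.01,0])]); print("pred",P.round(1).tolist())
h=cv2.cvtColor(s.im,cv2.COLOR_BGR2HSV); m=cv2.inRange(h,(22,150,60),(34,255,255)); u0,v0=(P.min(0)-15).astype(int);u1,v1=(P.max(0)+15).astype(int); m2=np.zeros_like(m);m2[v0:v1,u0:u1]=m[v0:v1,u0:u1]
k=max(cv2.findContours(m2,0,2)[0],key=cv2.contourArea); print(cv2.approxPolyDP(k,2,True).reshape(-1,2).tolist())
E
```

```text
[0.47189487 0.25571268 0.1250304 ] [ 0.43  0.61 -1.29  1.79  0.62  1.23  0.26] [ 0.35  0.22 -3.24]
meter in dock mm [ 0.3 -1.9 53.3] euler [-0.1   0.18 -0.12] to home (array([ -0. ,   1.8, -53.2]), array([ 0.0012, -0.0036,  0.0017]))

pred [[358.5, 314.5], [310.6, 296.8], [356.7, 339.7], [322.9, 326.5]]
[[330, 298], [329, 303], [332, 307], [353, 316], [356, 322], [352, 324], [330, 316], [325, 318], [324, 327], [356, 340], [360, 335], [362, 309]]
```

Emit:
step_arm:
  moves:
    - [1,0,1,-6,0.001,-0.003,0.002]
    - [1,0.1,2,-12,0.001,-0.003,0.002]
    - [1,0.1,2,-18,0.001,-0.003,0.002]
    - [1,0.1,2,-20,0.001,-0.003,0.002]
    - [1,0.1,2,-20,0.001,-0.003,0.002]
    - [1,0.1,2,-20,0.001,-0.003,0.002]

```text
clock: 21.45
position: [0.4719, 0.2597, 0.107]
ee_rot: [0.135, 0.991, 0.001, 0.001]
ft_force: [0.8, 0.5, -2.4]
grip_width: 0.229
grasp_force: 58.9
```

```bash
python3 dk.py
```

```text
[0.47187871 0.2597415  0.10698292] [ 0.41  0.63 -1.27  1.81  0.64  1.2   0.24] [ 0.8   0.49 -2.4 ]
meter in dock mm [-0.5  2.2 35.2] euler [ 0.14 -0.09  0.11] to home (array([ -0. ,  -2.2, -35.2]), array([-0.0014,  0.002 , -0.0024]))
```

Emit:
step_arm:
  moves:
    - [1,0,-1,0,0,0,0]
    - [1,0,-1.9,0,0,0.001,-0.001]
    - [1,0,-1.9,-2,0,0.001,-0.001]
    - [1,0,-1.9,-4,0,0.001,-0.001]
    - [1,0,-1.9,-4,0,0.001,-0.001]
    - [1,0,-1.9,-4,0,0.001,-0.001]
    - [1,0,-1.9,-4,0,0.001,-0.001]

```text
clock: 22.15
position: [0.4718, 0.2578, 0.1029]
ee_rot: [0.135, 0.991, 0.001, 0.0]
ft_force: [-0.1, 0.7, -2.4]
grip_width: 0.229
grasp_force: 58.9
```

```bash
python3 dk.py
```

```text
[0.47183044 0.25780444 0.10287898] [ 0.41  0.63 -1.26  1.81  0.65  1.19  0.24] [-0.09  0.68 -2.39]
meter in dock mm [-0.1  0.3 31.1] euler [ 0.08 -0.03  0.09] to home (array([  0. ,  -0.3, -31.1]), array([-0.0013,  0.0009, -0.0013]))
```

Aligned. I'll lower into the slot in small steps and watch the force.

Emit:
step_arm:
  moves:
    - [1,0,0,-1.5,0,0,-0.001]
    - [1,0,0,-3,0,0,-0.001]
    - [1,0,0,-4.5,0,0,-0.001]
    - [1,0,0,-6,0,0,-0.001]
    - [1,0,0,-6,0,0,-0.001]

```text
clock: 22.65
position: [0.4717, 0.2577, 0.0966]
ee_rot: [0.136, 0.991, 0.001, 0.0]
ft_force: [0.1, -0.2, -2.3]
grip_width: 0.226
grasp_force: 58.9
```

Emit:
step_arm:
  moves:
    - [1,0,0,-2,0,0,0]
    - [1,0,0,-4,0,0,0]
    - [1,0,0,-6,0,0,0]
    - [1,0,0,-6,0,0,0]

```text
clock: 23.05
position: [0.4717, 0.2576, 0.0905]
ee_rot: [0.136, 0.991, 0.001, 0.0]
ft_force: [-0.9, 0.6, -2.1]
grip_width: 0.223
grasp_force: 58.9
```

Emit:
step_arm:
  moves:
    - [1,0,0,-3,0,0,0]
    - [1,0,0,-6,0,0,0]
    - [1,0,0,-9,0,0,0]
    - [1,0,0,-12,0,0,0]
    - [1,0,0,-15,0,0,0]
    - [1,0,0,-15,0,0,0]

```text
clock: 23.65
position: [0.4716, 0.2576, 0.0754]
ee_rot: [0.136, 0.991, 0.0, 0.0]
ft_force: [-0.2, -0.3, -1.5]
grip_width: 0.228
grasp_force: 58.9
```

Emit:
step_arm:
  moves:
    - [1,0,0,-1,0,0,0]
    - [1,0,0,-2,0,0,0]
    - [1,0,0,-2.5,0,0,0]
    - [1,0,0,-2.5,0,0,0]

```text
clock: 24.05
position: [0.4718, 0.2577, 0.0733]
ee_rot: [0.136, 0.991, 0.001, 0.0]
ft_force: [0.2, 0.5, -2.3]
grip_width: 0.219
grasp_force: 58.9
```

Emit:
step_arm:
  moves:
    - [1,0,0,-0.7,0,0,0]
    - [1,0,0,-1.2,0,0,0]
    - [1,0,0,-1.2,0,0,0]

```text
clock: 24.35
position: [0.4718, 0.2577, 0.0721]
ee_rot: [0.136, 0.991, 0.001, 0.0]
ft_force: [0.1, 0.3, -3.1]
grip_width: 0.225
grasp_force: 58.9
```

```bash
python3 dk.py
```

```text
[0.47182871 0.25769893 0.07209049] [ 0.38  0.66 -1.22  1.84  0.69  1.15  0.22] [ 0.1   0.31 -3.11]
meter in dock mm [-0.   0.2  0.3] euler [ 0.01 -0.03  0.08] to home (array([ 0. , -0.2, -0.3]), array([-0.0012,  0.0008, -0.0002]))
```

Emit:
step_arm:
  moves:
    - [1,-0.5,0.1,0,0,0,0]
    - [1,-1,0.3,0,0,0,0]
    - [1,-1,0.3,-0.5,0,0,0]
    - [1,-1,0.3,-0.8,0,0,0]
    - [1,-1,0.3,-0.8,0,0,0]

```text
clock: 24.85
position: [0.4709, 0.2581, 0.0718]
ee_rot: [0.136, 0.991, 0.001, 0.0]
ft_force: [-2.2, -1.9, 5.2]
grip_width: 0.228
grasp_force: 60.0
```

Emit:
step_arm:
  moves:
    - [0.7,0,0,0,0,0,0]
    - [0.5,0,0,0,0,0,0]
    - [0.3,0,0,0,0,0,0]
    - [0.3,0,0,0,0,0,0]
    - [0.3,0,0,0,0,0,0]
    - [0.3,0,0,15,0,0,0]
    - [0.3,0,0,40,0,0,0]
    - [0.3,0,0,80,0,0,0]
    - [0.3,0,0,115,0,0,0]
    - [0.3,0,0,120,0,0,0]

```text
clock: 25.85
position: [0.4718, 0.2597, 0.1962]
ee_rot: [0.136, 0.991, 0.002, 0.003]
ft_force: [0.8, 0.8, -0.0]
grip_width: 0.705
grasp_force: 0.0
```

```bash
python3 - <<'E'
from h import *; from geo import *
o=manip.get_obs(); print(o["position"],o["ft_force"],o["joint_pos"].round(2)); s=Cam("side");a=Cam("top")
R=meter_R(-15.65,0);M=np.array([.4656,.2593,.014])-R.apply([.001,0,0])
q=[[-.07,.01,.072],[.04,.01,.072],[.04,.01,.032],[-.07,.01,.03]]
for c in(s,a):
    P=c.proj([M+R.apply(p) for p in q]); print("pred",P.round(1).tolist())
    h=cv2.cvtColor(c.im,cv2.COLOR_BGR2HSV); m=cv2.inRange(h,(22,110,60),(38,255,255)); u0,v0=(P.min(0)-12).astype(int);u1,v1=(P.max(0)+12).astype(int); z=np.zeros_like(m);z[v0:v1,u0:u1]=m[v0:v1,u0:u1]
    ks=cv2.findContours(z,0,2)[0]
    if ks: k=max(ks,key=cv2.contourArea); print(cv2.contourArea(k),cv2.approxPolyDP(k,1.5,True).reshape(-1,2).tolist())
# pot dot still there?
b=a.im[165:190,338:365].astype(float); w=np.clip(b[...,2]-b[...,:2].max(2)-15,0,None); yy,xx=np.mgrid[165:190,338:365]; print("red",(xx*w).sum()/w.sum(),(yy*w).sum()/w.sum())
E
```

```text
[0.47184483 0.25969708 0.19622489] [ 0.78248983  0.82818336 -0.0028889 ] [ 0.49  0.53 -1.37  1.72  0.54  1.33  0.31]
pred [[357.4, 334.2], [310.9, 316.1], [310.9, 329.4], [356.3, 348.2]]
1040.0 [[311, 317], [313, 329], [322, 334], [324, 338], [355, 350], [359, 348], [361, 328], [317, 313]]
pred [[198.9, 289.5], [211.7, 247.8], [214.8, 249.3], [202.6, 289.7]]
red 350.95443645083935 176.26378896882494
```

```bash
python3 -c "
from workcell import manip
print(manip.hand_in())"
```

```text
the job is handed in; nothing more can be done
None
```

The nose was held square on the red dot for over 2 s at about 7–8 N. The meter is now home in the dock with its nose at the open end and released, after one set-down and regrasp on clear bench because joint 7 hit its limit. The red dot shows the pot did not move, and the job was handed in at about 26 s with no verdict shown.

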